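# Bring down the latched lever of the loaded tube-cap press

## Robot

A 6-joint arm with a two-finger parallel gripper is mounted at the origin on the work surface. World frame = base frame: x ahead of the robot, y to its left, z up, the work surface at z = 0. Lengths are in m, angles in rad, forces in N, time in s.
With the tool pointing down it reaches from about 0.3 to 0.775 m from the base axis. Payload 14.6 kg.
Tool frame: the origin (TCP) lies on the centre line of the jaws, within the pads' length; the fingertips stand 19 mm ahead of it and the grasp point (between the pads) is the TCP; z points along the fingers, x is the direction in which the jaws open and shut, and the axes are right-handed (so a half turn about z gives the same grasp; the last joint's range is limited). The gripper opens to 94 mm and grips with 3 to 60 N. Pads are 16 mm wide; open, the fingers measure 119 mm over their backs; the gripper's body (75 mm by 177 mm) begins 78 mm behind the grasp point.
Start: joints at [-1.254, 0.3, 1.521, -0, 1.321, -0.067], TCP at [0.206, -0.51, 0.224] pointing down, gripper open.
Joint ranges: [-3.03, 3.03], [-0.79, 2.21], [0.23, 2.52], [-1.04, 4.18], [0, 3.07], [-2.55, 2.55]. Speed limits (rad/s): [2.22, 2.22, 2.57, 3.14, 3.14, 3.14].

## Interface

Orientations are given as [roll, pitch, yaw] about the fixed x, y, z axes, in that order (R = Rz(yaw) Ry(pitch) Rx(roll)).
In Python, from station import ctrl, imaging gives the robot as it stands.
- The arm moves only by the shell command python3 -m handwheel 'ROWS' [OPENING] [FORCE]. ROWS is JSON, a list that holds one entry, the list of rows, each a list of 4 numbers: the shift along the tool's x, y, z in m, then the turn about the tool's z in rad. A call has 1 to 10 rows; each row shifts and turns the pose as measured when the row begins, along the tool's axes as they then stand; what a row does not reach is not made up. A row lasts 1/10 s, in which the tool goes at most 50 mm and 8.59 degrees, less where a joint would pass 70% of its speed; a pose out of reach is approached as far as the arm can. A call is refused whole if a number of a shift passes 0.05 or a number of a turn 0.15, either way. A call with a gripper value outside its range is refused whole. OPENING is the finger opening in m, from 0 to 0.094, set as the call begins (- or left out, the last holds). The fingers move at their own pace and stop on an object; FORCE is the grip in N (left out, the last holds). Time passes only in rows, so rows that do not move let the fingers close. It gives the time, the measured TCP pose, the force and the opening at its end, in the units of the state.
- ctrl.get_obs(): the state, without advancing time (a new reading comes with each control period).
- imaging.camera(name): name is "side" or "top" or "wrist"; returns the picture (480x640x3 uint8, red, green, blue); there is no depth.
- imaging.camera_model(name): a dict with "camera_matrix" (3x3 intrinsics, pixels), "position" and "attitude" of the camera in the world. Camera axes: x right, y up, looking along -z (the intrinsics and any distortion apply to the point x, -y, -z); pixel columns grow to the right and rows downward; lengths in m; the calibration is good to about 2 mm. A picture is of the moment at which its call begins: read the wrist's pose just before it. camera_model takes no time and is no camera call; for the wrist camera it gives the pose at the moment of the call.
- ctrl.hand_in(): hands the job in, once; it reports no verdict.
The state is a dict: "time_s": time; "qpos": joint angles; "joint_vel": joint speeds; "tau": joint torques, N m; "ee_pos": TCP position; "eef_rot": TCP orientation; "force": force on the tool from outside, world axes, zero at the start; "moment": the same for the moment, N m; "grip_width": finger opening in m.
Only numpy, scipy, OpenCV 4.12 (cv2) and the standard library are available. Lean on these libraries where they do the work, as an engineer would, in place of code of your own. Each camera call takes 0.05 s, during which the arm holds its last target. There are 200 camera calls.

## Task

Two identical hand presses for tube caps stand on the laboratory bench; one has a rack of capped tubes under its clear plate, the other is empty. On the loaded press, push in the release button on top of the lever's grip and, keeping it in, swing the lever all the way down until it stops; then let go. Leave the lever of the empty press where it is.

Things in the scene. Friction and masses are not known exactly. Their poses are not given: they have to be found in the camera images.
- lever (a joint): Steel side lever of the LOADED press (tube rack under its clear plate), black rubber grip pointing roughly at the robot. Rad: 0 = up (grip 0.36 above level), 0.72 = down at its stop (0.36 below level); starts at 0 to 0.03. A ratchet stops its way down (from 0.05 on) unless the button is held in; then it swings stiffly, about 7 N at the button (15 N if it has been leant on first), and stays where it is left.
- release (a joint): Release button in that lever's grip. Value in m: 0 = out, 0.006 = fully in; the ratchet is free from about 0.005. Its spring pushes back with 1.4 N when out and 3.5 N when fully in, less than it takes to swing the lever, so one steady push on the button first sinks it and then swings the lever.
- release_top (a point): Centre of the top face of that button: a bare-metal block 30 mm along the lever, 22 wide, 11 proud of the 30 mm wide grip, 24 mm from the grip's end. x: along the lever from grip to hinge; y: parallel to the hinge; z: out of the face (press along -z). The level hinge, 170 mm above the table, lies 200 mm along +x and 23 mm along -z. Height of this point: 262 mm lever up, 121 mm lever down (button out).
- spare_lever (a joint): Lever of the EMPTY press, same build and values, held up by its own ratchet; starts at 0 to 0.03 and must stay up. Each press: white base plate 200 x 160 mm, white column 218 mm high at the rear, toothed metal post at the right, lever outside the base's right edge as seen from the robot, its centre line 85 mm from the base's.

How it is judged:
On the way:
1. the release button is held in while the lever swings down (value of joint release above 0.004 m and value of joint lever between 0.15 and 0.6 rad), for 0.1 s.
At the end, for the whole second after the job is handed in: The loaded press's lever is down against its stop (0.64 rad or more of its 0.72), its release button is let go and has sprung back out (under 2 mm), and the empty press's lever is still up (below 0.12 rad) (value of joint lever above 0.64 rad and value of joint release below 0.002 m and value of joint spare_lever below 0.12 rad); the robot touches nothing.
It fails at once if the lever of the empty press is swung (value of joint spare_lever above 0.12 rad).
It also fails if it takes over 32 s, if anything falls off the work surface, if the arm or the gripper's body presses on something with over 40 N, if the wrist force passes 120 N, or if a joint passes its speed limit or range.

## Working session

There is one attempt and no reset: what is moved stays moved. The work goes in short steps, Python scripts to look and compute and a shell command to move; the robot and the scene stay as the last step left them, time stands still between calls to the robot, and variables do not carry over. Pictures are saved under pics/ and viewed, about 8 in all and at most 12, crops included, and the job is handed in when it is done.

```bash
mkdir -p pics; python3 - <<'E'
from station import ctrl, imaging
import cv2, json
o=ctrl.get_obs(); print({k:o[k] for k in('time_s','ee_pos','eef_rot','force','grip_width')})
for n in("side","top"):
    cv2.imwrite(f"pics/{n}0.png",imaging.camera(n)[:,:,::-1]); print(n,imaging.camera_model(n))
E
```

```text
{'time_s': 0.0, 'ee_pos': array([ 0.20586624, -0.50974746,  0.22389507]), 'eef_rot': array([-3.14152081e+00,  1.14455226e-03, -1.18700219e+00]), 'force': array([ 0.79042387,  0.01188624, -0.84952377]), 'grip_width': 0.09404205406667938}
side {'camera_matrix': array([[487.54854199,   0.        , 323.83614174],
       [  0.        , 487.54854199, 237.38078966],
       [  0.        ,   0.        ,   1.        ]]), 'position': array([0.48374264, 0.55460821, 0.66238841]), 'attitude': array([ 1.01604532, -0.00934276, -2.98356647])}
top {'camera_matrix': array([[533.70763859,   0.        , 319.82492037],
       [  0.        , 533.70763859, 241.0379495 ],
       [  0.        ,   0.        ,   1.        ]]), 'position': array([ 0.42723662, -0.12290157,  1.15303686]), 'attitude': array([ 0.18820212,  0.03723425, -1.57758417])}
```

View pics/top0.png

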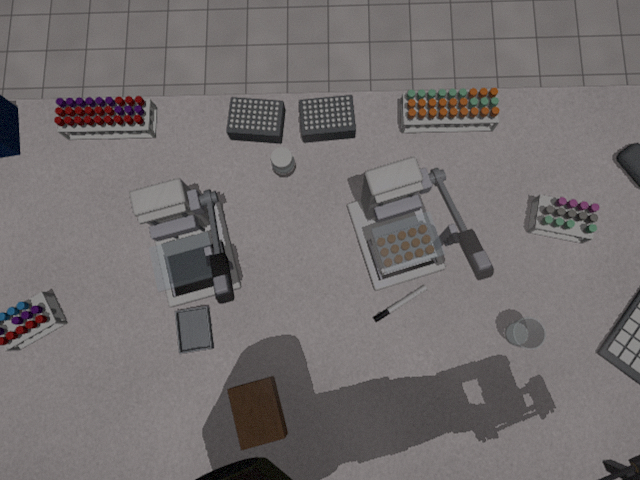

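View pics/side0.png

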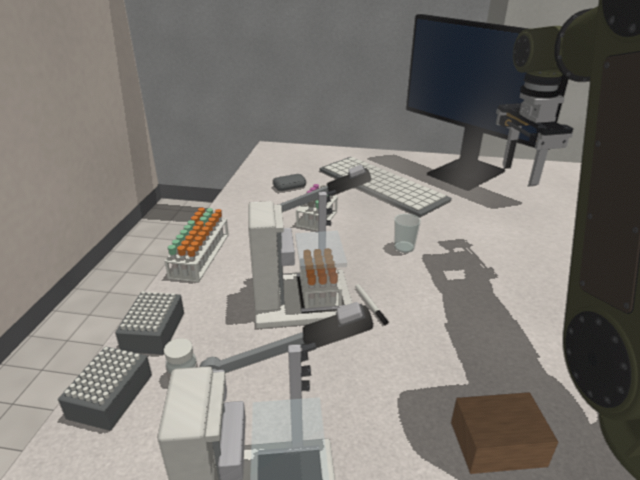

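The loaded press is the right one in the top view, with its grip from (465,235) to (485,275). In the side view its grip is at about (350,180). I'll enlarge both crops.

```bash
python3 - <<'E'
import cv2,numpy as np
a=cv2.imread("pics/top0.png")[160:290,410:510]; b=cv2.imread("pics/side0.png")[160:220,270:380]
a=cv2.resize(a,None,fx=4,fy=4,interpolation=cv2.INTER_CUBIC); b=cv2.resize(b,None,fx=3.6,fy=3.6,interpolation=cv2.INTER_CUBIC)
c=np.zeros((520,800,3),np.uint8); c[:a.shape[0],:a.shape[1]]=a; c[:b.shape[0],402:402+b.shape[1]]=b[:,:398]
cv2.imwrite("pics/crop.png",cv2.convertScaleAbs(c,alpha=1.6))
E
```

```text
(no output)
```

View pics/crop.png

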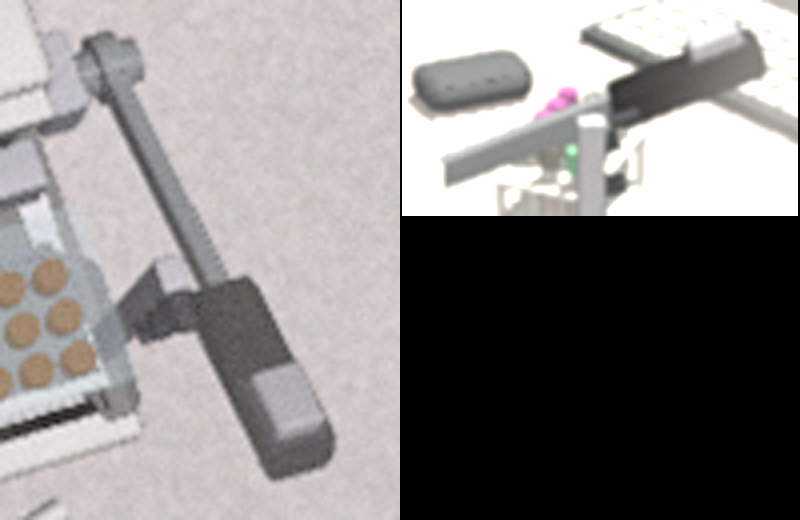

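```bash
cat > h.py <<'E'
from station import ctrl, imaging
import numpy as np
from scipy.spatial.transform import Rotation as R
def ray(n,u,v):
    m=imaging.camera_model(n);K=m["camera_matrix"]
    d=np.linalg.inv(K)@[u,v,1]; d=R.from_euler('xyz',m["attitude"]).apply([d[0],-d[1],-d[2]])
    return np.array(m["position"]),d
def atz(n,u,v,z):
    p,d=ray(n,u,v); return p+d*(z-p[2])/d[2]
def proj(n,P):
    m=imaging.camera_model(n);q=R.from_euler('xyz',m["attitude"]).inv().apply(np.array(P)-m["position"])
    K=m["camera_matrix"]; return K[0,0]*q[0]/-q[2]+K[0,2],K[1,1]*-q[1]/-q[2]+K[1,2]
E
python3 - <<'E'
from h import *
b=atz("top",482.3,259.2,.262); h=atz("top",437,178,.170)
print(b,h,np.linalg.norm((b-h)[:2]),"exp",200*np.cos(.36)-23*np.sin(.36))
yaw=np.arctan2(*(h-b)[1::-1]);print("yaw",yaw)
print("side proj of b",proj("side",b),"saw 357,171.6")
# grip end midpoints at top view
g1=atz("top",410+228/4,160+290/4,.215);g2=atz("top",410+300/4,160+470/4,.25);print(g1,g2,np.arctan2(*(g1-g2)[1::-1]))
for s in(-.011,.011):
  for t in(-.015,.015):
    c,sn=np.cos(yaw),np.sin(yaw);l=t*np.cos(.36)
    P=b+[c*l-sn*s,sn*l+c*s,-t*np.sin(.36)];u,v=proj("top",P);u2,v2=proj("side",P);print("crop corner",(u-410)*4,(v-160)*4,(u2-270)*3.6+402,(v2-160)*3.6)
E
```

```text
[ 0.56262357 -0.36225243  0.262     ] [ 0.73387172 -0.31153935  0.17      ] 0.17859939409069453 exp 179.0770573702599
yaw 0.2879098971894113
side proj of b (np.float64(354.64260456698827), np.float64(167.25175606394686)) saw 357,171.6
[ 0.61806251 -0.35100713  0.215     ] [ 0.53328124 -0.36800311  0.25      ] 0.19784613958570815
crop corner 329.58249518461844 419.08535286634765 727.8433593453681 8.667595174387953
crop corner 299.1332371951396 359.6263841016797 678.589791370601 28.00344175562068
crop corner 279.085480124362 434.6520385113606 735.4352047324123 24.168846483132338
crop corner 249.50339077700937 374.893157936689 685.2354767783049 43.832186685830514
```

```bash
python3 - <<'E'
from h import *
from scipy.optimize import least_squares
def tri(a,b):
    r=least_squares(lambda P:np.r_[np.subtract(proj("top",P),a),np.subtract(proj("side",P),b)],[.6,-.3,.2]);return r.x.round(4),r.fun.round(1)
print("button",tri((482.3,259.2),(357,171.6)))
print("post top",tri((452.5,227),(323,193)))
# post bottom, plate corners
for q in((443,263),(375,285),(348,208)): print(atz("top",*q,.01))
E
```

```text
button (array([ 0.5614, -0.3648,  0.2522]), array([ 0.1,  1.6, -1.9, -0.4]))
post top (array([ 0.6251, -0.3256,  0.2172]), array([ 0.1,  1.6, -1.8, -0.4]))
[ 0.59372012 -0.34598618  0.01      ]
[ 0.54797425 -0.19928548  0.01      ]
[ 0.71860601 -0.14442026  0.01      ]
```

```bash
python3 -m handwheel '[[[0,0,-0.045,0.084],[0,0,-0.045,0],[-0.004,-0.04,0,0],[-0.004,-0.04,0,0],[-0.004,-0.04,0,0],[-0.004,-0.04,0,0],[-0.004,-0.04,0,0],[-0.004,-0.04,0,0],[-0.004,-0.03,0,0],[0,0,0,0]]]' 0 20
```

```text
time_s: 1.1
ee_pos: [0.4643, -0.3995, 0.3139]
eef_rot: [3.141, 0.008, -1.278]
force: [-0.7, 0.2, 0.3]
grip_width: 0.0178
```

```bash
python3 -m handwheel '[[[0,0,0,0],[0,0,0,0]]]'; python3 - <<'E'
from h import *
import cv2
o=ctrl.get_obs();print(o['ee_pos'],o['eef_rot'],o['force'],o['grip_width'])
for n in("wrist","side"): cv2.imwrite(f"pics/{n}1.png",imaging.camera(n)[:,:,::-1])
m=imaging.camera_model("wrist");print(m)
print("button pred",proj("wrist",[.562,-.363,.258]))
E
```

```text
time_s: 1.3
ee_pos: [0.4638, -0.3995, 0.3131]
eef_rot: [3.14, 0.009, -1.278]
force: [-0.7, -0.2, 0.5]
grip_width: 0.002
[ 0.46378445 -0.39954619  0.31312048] [ 3.13957634  0.00930592 -1.27752386] [-0.69155507 -0.18525399  0.49638509] 0.001978035267973081
{'camera_matrix': array([[380.24994895,   0.        , 318.76276398],
       [  0.        , 380.24994895, 235.9081427 ],
       [  0.        ,   0.        ,   1.        ]]), 'position': array([ 0.53649926, -0.37956977,  0.47266411]), 'attitude': array([-0.26622423,  0.00985245, -1.27832616])}
button pred (np.float64(306.56670267037345), np.float64(74.53410953968103))
```

View pics/wrist1.png

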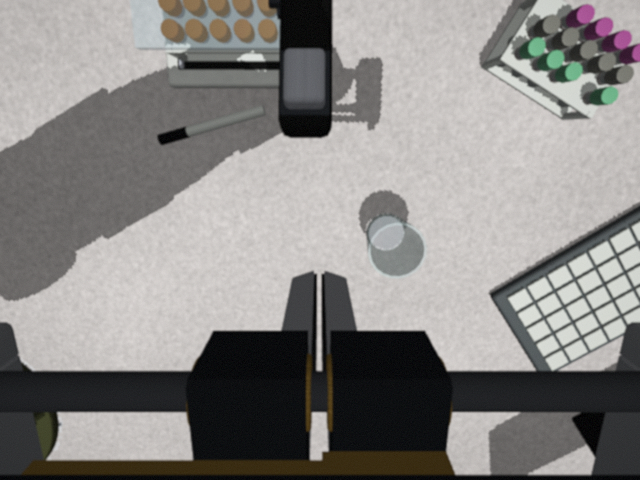

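The wrist view shows the button's top face centred at about (304.5,76), where I predicted (306.6,74.5). That agrees to about 1 mm, and the lever runs parallel to the image's vertical axis. Moving above it.

```bash
python3 -m handwheel '[[[-0.002,-0.03,0,0],[-0.002,-0.03,0,0],[-0.002,-0.03,0,0],[-0.0016,-0.0145,0.005,0],[0,0,0,0],[0,0,0,0]]]' 0; python3 - <<'E'
from h import *
o=ctrl.get_obs();p=o['ee_pos'];y=o['eef_rot'][2];d=np.array([.5617,-.362])-p[:2]
print(p,o['force'],"dx,dy",d@[np.cos(y),np.sin(y)],d@[np.sin(y),-np.cos(y)],"tipz",p[2]-.019)
E
```

```text
time_s: 2.0
ee_pos: [0.5595, -0.366, 0.309]
eef_rot: [3.14, 0.007, -1.287]
force: [0.1, 0.8, -0.1]
grip_width: 0.0008
[ 0.55950383 -0.36597824  0.30898634] [ 0.13581084  0.83803163 -0.08943427] dx,dy -0.003202765038589913 -0.0032236440820859955 tipz 0.28998634400167406
```

```bash
python3 -m handwheel '[[[-0.0032,-0.0032,0,0],[0,0,0.01,0],[0,0,0.01,0],[0,0,0.005,0],[0,0,0.005,0]]]' 0; python3 - <<'E'
from h import *
o=ctrl.get_obs();p=o['ee_pos'];y=o['eef_rot'][2];d=np.array([.5617,-.362])-p[:2]
print(p,o['force'],"dx,dy",d@[np.cos(y),np.sin(y)],d@[np.sin(y),-np.cos(y)],"tipz",p[2]-.019)
E
```

```text
time_s: 2.5
ee_pos: [0.5586, -0.3638, 0.2783]
eef_rot: [3.14, 0.006, -1.29]
force: [-1.7, -1.0, 12.0]
grip_width: 0.0003
[ 0.55860211 -0.36384009  0.27826315] [-1.7385788  -1.04092177 12.01602156] dx,dy -0.0009101708987524735 -0.0034863197221701374 tipz 0.2592631510470846
```

```bash
python3 -m handwheel '[[[0,0.001,0.006,0],[0,0.0025,0.007,0],[0,0.003,0.008,0],[0,0.003,0.008,0],[0,0.003,0.008,0]]]' 0; python3 - <<'E'
from h import *
import cv2
cv2.imwrite("pics/side2.png",cv2.resize(imaging.camera("side")[100:300,220:460,::-1],None,fx=3,fy=3,interpolation=2))
o=ctrl.get_obs();print(o['ee_pos'],o['force'])
E
```

```text
time_s: 3.0
ee_pos: [0.5479, -0.3673, 0.2472]
eef_rot: [-3.133, -0.004, -1.289]
force: [5.3, 3.7, 8.9]
grip_width: 0.0004
[ 0.54749841 -0.36731266  0.24592395] [4.53536677 0.69407468 7.04853421]
```

View pics/side2.png

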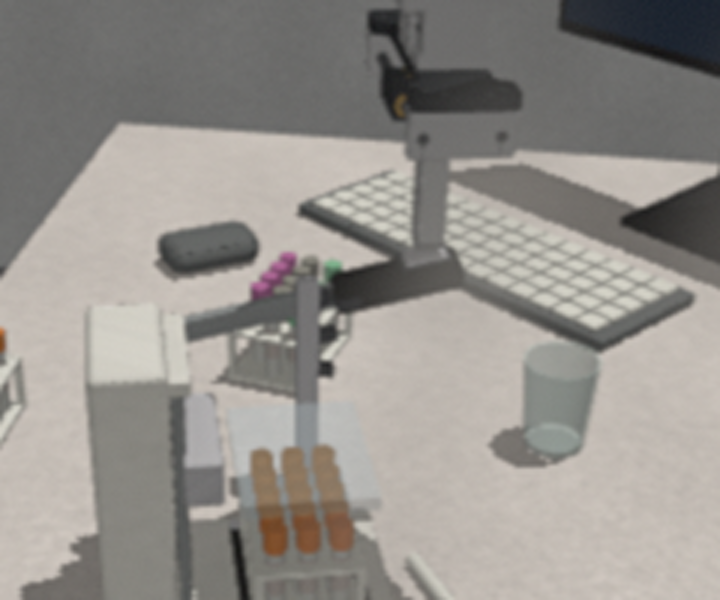

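The fingertips are centred on the sunk button and the lever is swinging at about 7 N. Continuing along the arc.

```bash
python3 -m handwheel '[[[0,0.0015,0.008,0],[0,0.0015,0.008,0],[0,0.001,0.008,0],[0,0.001,0.008,0],[0,0.0005,0.008,0],[0,0,0.008,0],[0,0,0.008,0],[0,-0.0005,0.008,0]]]' 0; python3 - <<'E'
from h import *
o=ctrl.get_obs();print(o['ee_pos'],o['force'],o['ee_pos'][2]-.019-.17, "out",(np.array([.5617,-.362])-o['ee_pos'][:2])@[.955,.295])
E
```

```text
time_s: 3.85
ee_pos: [0.5411, -0.3697, 0.1901]
eef_rot: [-3.131, -0.01, -1.29]
force: [-8.1, 2.3, 11.2]
grip_width: 0.0006
[ 0.54110567 -0.36969334  0.19009936] [-8.06288945  2.287568   11.19596542] 0.0010993595072800177 out 0.021937118828036346
```

```bash
python3 -m handwheel '[[[0,0,0.008,0],[0,-0.0005,0.008,0],[0,-0.001,0.008,0],[0,-0.001,0.008,0],[0,-0.0015,0.008,0]]]' 0; python3 - <<'E'
from h import *
o=ctrl.get_obs();print(o['ee_pos'],o['force'],o['ee_pos'][2]-.019-.17, "out",(np.array([.5617,-.362])-o['ee_pos'][:2])@[.955,.295])
E
```

```text
time_s: 4.35
ee_pos: [0.5442, -0.3689, 0.1539]
eef_rot: [-3.13, -0.012, -1.291]
force: [-6.1, 2.9, 10.4]
grip_width: 0.0005
[ 0.54419936 -0.3689371   0.15390027] [-6.12036238  2.85046179 10.41099193] -0.03509973093902849 out 0.01875955354986487
```

```bash
python3 -m handwheel '[[[0,-0.0015,0.008,0],[0,-0.0015,0.006,0],[0,-0.001,0.005,0]]]' 0; python3 -m handwheel '[[[0,-0.0005,0.005,0]]]'
```

```text
time_s: 4.65
ee_pos: [0.5477, -0.3679, 0.1368]
eef_rot: [-3.13, -0.013, -1.291]
force: [-4.7, 3.1, 11.9]
grip_width: 0.0005
time_s: 4.75
ee_pos: [0.5485, -0.3681, 0.1347]
eef_rot: [-3.129, -0.015, -1.291]
force: [-19.7, 11.4, 47.9]
grip_width: 0.0001
```

The force jumped to 48 N with the tip 54 mm below the hinge, which is where the stop should be. Lifting off.

```bash
python3 -m handwheel '[[[0,0,-0.01,0],[0,0,-0.02,0],[0,0.01,-0.03,0],[0,0.03,-0.03,0],[0,0.04,-0.03,0],[0,0.04,-0.02,0],[0,0.04,0,0],[0,0,0,0],[0,0,0,0]]]' 0; python3 - <<'E'
from h import *
import cv2
print(ctrl.get_obs()['force'])
a=imaging.camera("side")[100:440,200:460,::-1]; b=imaging.camera("top")[150:320,100:510,::-1]
c=np.zeros((600,800,3),np.uint8);a=cv2.resize(a,(390,510));b=cv2.resize(b,(410,170));c[:510,:390]=a;c[:170,390:]=b
d=cv2.resize(imaging.camera("wrist")[:,:,::-1],(400,300));c[180:480,395:795]=d
cv2.imwrite("pics/end.png",c)
E
```

```text
time_s: 5.65
ee_pos: [0.3862, -0.4115, 0.2769]
eef_rot: [-3.129, -0.017, -1.29]
force: [0.1, -0.5, -0.3]
grip_width: 0.0007
[ 0.07574195 -0.46742941 -0.34492235]
```

View pics/end.png

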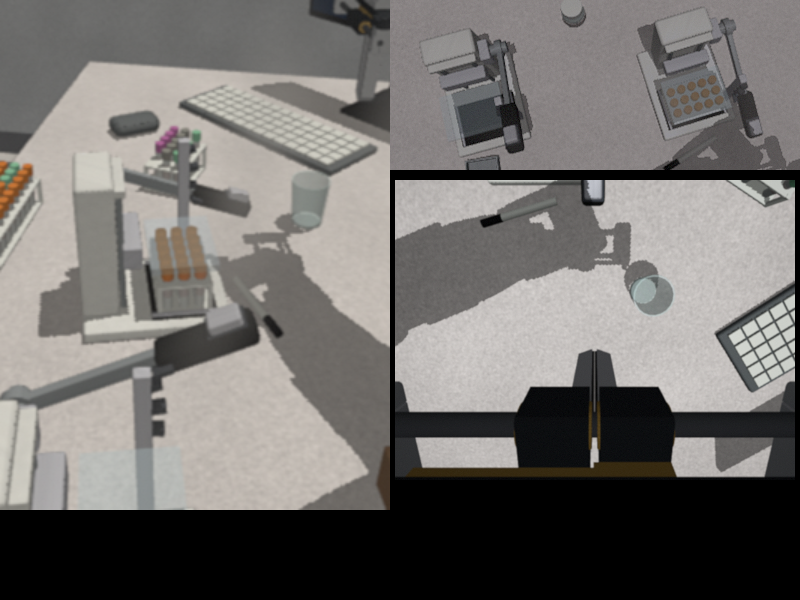

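```bash
python3 - <<'E'
from h import *
P=[.5617-.955*.0162,-.362-.295*.0162,.121]
u,v=proj("side",P);print("pred button top in end.png",(u-200)*1.5,(v-100)*1.5)
print(ctrl.hand_in())
E
```

```text
pred button top in end.png 239.3535253894631 189.88933402773063
the job is handed in; nothing more can be done
None
```

I swung the loaded press's lever all the way down with its release button held in, then let go and backed the arm clear. I handed the job in at about 6 s of the 32 s allowed; no verdict was reported.

**The push:** The closed fingertips pushed steadily on the button, about 10–13 N in all. The force then jumped to about 52 N, with the fingertips about 54 mm below the hinge, which is where the stop should be.

**Last checks:**
- **Loaded lever:** The final side view shows it down. The button top appears at about (235,193), against a predicted (239,190) for the lever at its stop with the button out. That is within a few pixels.
- **Release button:** It looks raised in the same picture, but I could not measure its travel to the millimetre.
- **Empty press:** Its lever is still up and was never touched.
- **Robot:** The arm is clear of everything and the wrist force reads about 0 N.

**Disagreement:** Before the first move, the side camera placed the button about 4 pixels from where the top view put it. The wrist camera then agreed with the top view to about 1 mm, so I used that position.

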